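Scoop the white grinding ball out of its jar

TASK

Take the red-handled scoop, dip it nose-down into the low dark metal jar that holds the white ball and slide its lip under the ball until the ball is in the pan. Then right the scoop, lift the ball out with it, and stand the scoop upright on the empty flat lavender scale beside the work and let go, with the ball still in the pan. The fingers must not touch the ball.

Things in the scene. Friction and masses are not known exactly. Their poses are not given: they have to be found in the camera images.
- scoop: Red-handled steel scoop, loose, 130 g, standing on its flat underside. Origin: on the handle's axis, level with the underside; x forward to the lip, z up the handle. Handle 16 x 16 mm, faces square to x and y, top at z = 130 mm; grip it from above at z = 105 mm across either pair of faces. Tip it nose-down (handle leaning to +x) 20 to 25 degrees to scoop; at 20 the lip plate lies flat.
- scoop_lip (a point): Middle of the lip's lower front edge, at (49, 0, 5) mm of the scoop. Pan 44 mm wide outside, 40 inside, side walls 19 mm high; floor 2 mm thick, flat from x = -14 to 33 mm, then the 2 mm lip plate rises at 20 degrees to the lip. Back wall face at x = 10 mm, front open. A ball at rest in the pan has its centre near x = 23 to 28, z = 15 mm.
- ball: White polished, slippery ceramic ball, 26 mm in diameter, 55 g, loose; origin at its centre. It lies on the jar's floor near the wall. (A like jar holds a copper-coloured ball; it is not wanted.)
- jar: Round dark metal jar holding the white ball, fixed, rigid. Origin: centre of its underside, on the worktop. 132 mm outside diameter, 62 mm high. Inside: flat floor 6 mm above the worktop, 122 mm across; walls upright to 48 mm, then drawn in to a mouth 102 mm across at the rim. Its yaw has no meaning: aim the scoop from the jar's centre towards the ball, close up to the wall.
- scale: Flat empty lavender electronic scale (not the covered one at the far left), fixed, on the worktop. Origin: centre of its underside. A rectangle 198 mm along its x, 146 mm along its y; its top is level, rigid, 17 mm above the worktop.

How it is judged (in metres and radians):
On the way, in this order (a step that is already met when the one before it is completed fails the run):
1. the scoop reaches into the jar, tipped by more than 10 degrees (z of scoop in the frame of jar below 0.045 m and horizontal distance between scoop and jar below 0.06 m and angle between scoop's own z axis and vertical above 0.175 rad), for 0.1 s.
2. the scoop, righted to within 15 degrees, carries the ball above the jar's rim (x of ball in the frame of scoop between 0.012 and 0.045 m and y of ball in the frame of scoop between -0.015 and 0.015 m and z of ball in the frame of scoop between 0.008 and 0.03 m and angle between scoop's own z axis and vertical below 0.26 rad and height (world z) of scoop above 0.065 m), for 0.2 s.
At the end, for the whole second after the job is handed in: The scoop stands upright (within about 6 degrees) and at rest on the scale, its handle within 80 mm of the scale's centre, with the white ball lying in its pan (x of ball in the frame of scoop between 0.012 and 0.045 m and y of ball in the frame of scoop between -0.015 and 0.015 m and z of ball in the frame of scoop between 0.008 and 0.03 m and angle between scoop's own z axis and vertical below 0.1 rad and contact force between scoop and scale above 0.4 N and horizontal distance between scoop and scale below 0.08 m and height (world z) of scoop between 0.012 and 0.024 m and linear speed of scoop below 0.02 m/s and linear speed of ball below 0.03 m/s); the robot touches nothing.
It fails at once if the fingers touch the white ball (contact force between the fingers and ball above 0.5 N).
It also fails if it takes over 51 s, if anything falls off the work surface, if the arm or the gripper's body presses on something with over 40 N, if the wrist force passes 120 N, or if a joint passes its speed limit or range.

ROBOT

A 7-joint arm with a two-finger parallel gripper is mounted at the origin on a cart in front of the work surface, level with it; the furniture and walls round the work are solid. World frame = base frame: x ahead of the robot, y to its left, z up, the work surface at z = 0. Lengths are in m, angles in degrees, forces in N, time in s.
With the tool pointing down it reaches from about 0.425 to 0.875 m from the base axis. Payload 4.7 kg.
Tool frame: the origin (TCP) lies midway between the tips of the shut fingers; the grasp point (between the pads) lies 19 mm behind it (env.grip_point_offset is the distance from the TCP to the grasp point, in m); z points along the fingers, y is the line along which they close (so a half turn about z gives the same grasp; the last joint's range is limited). The gripper opens to 87 mm and grips with 3 to 60 N. Pads are 19 mm wide; open, the fingers measure 117 mm over their backs; the gripper's body (75 mm by 190 mm) begins 51 mm behind the grasp point.
Start: joints at [74.376, 18.392, -4.016, 83.108, 1.295, 78.541, -3.26], TCP at [0.184, -0.623, 0.223] pointing down, gripper open.
Joint ranges: [-163.93, 163.93], [-17.29, 119.83], [-79.2, 71.16], [3.27, 140.29], [-89.18, 269.18], [5.43, 117.66], [-154.24, 154.24]. Speed limits (degrees/s): [147.25, 147.25, 180, 180, 180, 180, 180].

INTERFACE

Orientations are given as [roll, pitch, yaw] about the fixed x, y, z axes, in that order (R = Rz(yaw) Ry(pitch) Rx(roll)).
In Python, from cell import env gives the robot as it stands.
- The arm moves only by the shell command python3 -m jog 'ROWS' [FORCE]. ROWS is JSON, a list of rows, each a list of 7 numbers: the shift along the tool's x, y, z in m, then the turn, a rotation vector about the tool's x, y, z in rad, then the finger opening in m, from 0 to 0.087. A call has 1 to 12 rows; each row shifts and turns the commanded pose from where the row before left it, along the tool's axes as they then stand; what a row does not reach is not made up. A row lasts 1/12 s, in which the tool goes at most 41.7 mm and 7.16 degrees, less where a joint would pass 70% of its speed; a pose out of reach is approached as far as the arm can. A call is refused whole if a number of a shift passes 0.0417 or a number of a turn 0.125, either way. A call with a gripper value outside its range is refused whole. The fingers move at their own pace and stop on an object; FORCE is the grip in N (left out, the last holds). Time passes only in rows, so rows that do not move let the fingers close. It gives the time, the measured TCP pose, the force, the opening and the grip force at its end, in the units of the state.
- env.get_obs(): the state, without advancing time (a new reading comes with each control period).
- env.read_camera(name): name is "scene" or "top" or "wrist"; returns the picture (400x640x3 uint8, blue, green, red); there is no depth.
- env.get_calibration(name): a dict with "fov_y" (degrees; the focal length in pixels is half the picture's height over the tangent of half this angle, whatever the lens; pixels are square), "cx", "cy" (the principal point, pixels), "pose" (4x4, takes a point from camera to world coordinates). Camera axes: x right, y up, looking along -z (the intrinsics and any distortion apply to the point x, -y, -z); pixel columns grow to the right and rows downward; lengths in m; the calibration is good to about 2 mm. A picture is of the moment at which its call begins: read the wrist's pose just before it. get_calibration takes no time and is no camera call; for the wrist camera it gives the pose at the moment of the call.
- env.sign_off(): hands the job in; it is judged then, once.
The state is a dict: "time_s": time; "qpos": joint angles; "joint_velocities": joint speeds; "effort": joint torques, N m; "tool_pos": TCP position; "tool_rot": TCP orientation; "force": force on the tool from outside, world axes, zero at the start; "wrist_torque": the same for the moment, N m; "grip_width": finger opening in m; "grasp_force": force on a finger pad.
Only numpy, scipy, OpenCV 4.12 (cv2) and the standard library are available. Lean on these libraries where they do the work, as an engineer would, in place of code of your own. Each camera call takes 0.05 s, during which the arm holds its last target. There are 200 camera calls.

## Working session

There is one attempt and no reset: what is moved stays moved. The work goes in short steps, Python scripts to look and compute and a shell command to move; the robot and the scene stay as the last step left them, time stands still between calls to the robot, and variables do not carry over. Pictures are saved under pics/ and viewed, at most 13 in all, crops included, and the job is handed in when it is done.

```bash
ls; mkdir -p pics; python3 - <<'E'
from cell import env
import cv2
for n in ["scene","top"]:
    im=env.read_camera(n); cv2.imwrite(f"pics/{n}0.png",im)
    print(n,env.get_calibration(n))
o=env.get_obs(); print(o['time_s'],o['tool_pos'],o['tool_rot'],o['grip_width'],env.grip_point_offset)
E
```

```text
pics
scene {'fov_y': 53.46777078758626, 'cx': 316.2744076534378, 'cy': 199.90585635322248, 'pose': array([[-0.70682725,  0.47246535, -0.52647101, -0.01794369],
       [-0.70738237, -0.46964058,  0.52824986,  0.62441614],
       [ 0.0023276 ,  0.74579771,  0.66616842,  0.734608  ],
       [ 0.        ,  0.        ,  0.        ,  1.        ]])}
top {'fov_y': 57.03009886330785, 'cx': 317.4926701842896, 'cy': 194.71841925847784, 'pose': array([[-0.02717884,  0.99358836, -0.10974283,  0.41385876],
       [-0.99956202, -0.02829854, -0.0086581 ,  0.05094873],
       [-0.01170815,  0.10945945,  0.99392231,  1.12160909],
       [ 0.        ,  0.        ,  0.        ,  1.        ]])}
0.1 [ 0.1836699  -0.62301806  0.22155623] [-1.79902418e+02  5.46739598e-03  1.64311478e+01] 0.08697456850383832 0.0187
```

View pics/top0.png

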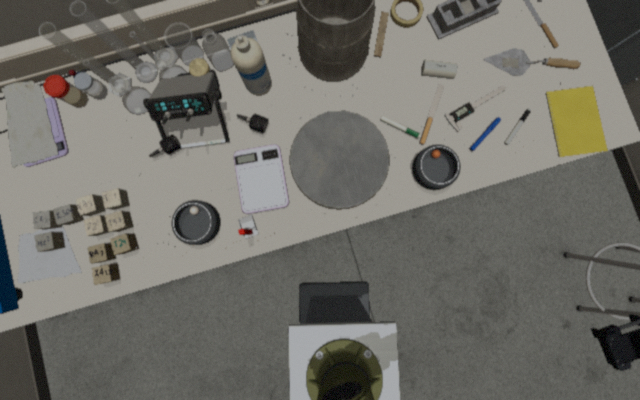

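View pics/scene0.png

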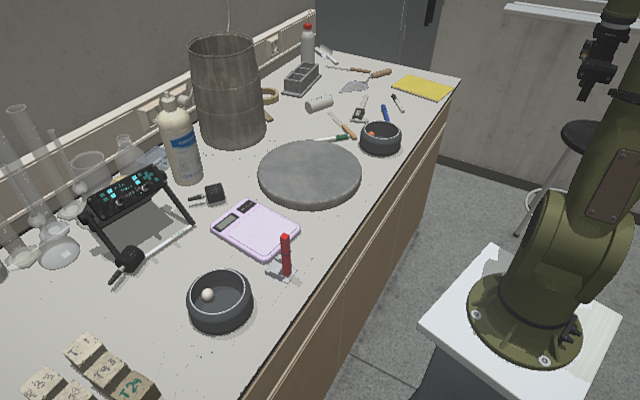

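The top view shows the white ball at about (194,211) in the jar at (195,222). The scale is centred near (262,179), and the scoop is at about (247,230) with its red handle. In the scene view the ball is at (208,295), the handle runs from (285,236) to (288,275), and the jar rim is centred near (220,293).

```bash
cat > h.py <<'E'
import numpy as np,cv2
from cell import env
def ray(c,u,v):
    f=200/np.tan(np.radians(c['fov_y']/2)); T=c['pose']
    d=T[:3,:3]@np.array([(u-c['cx'])/f,-(v-c['cy'])/f,-1]); return T[:3,3],d
def onz(c,u,v,z):
    o,d=ray(c,u,v); return o+d*(z-o[2])/d[2]
def tri(*r):
    A=0;b=0
    for o,d in r:
        d=d/np.linalg.norm(d);P=np.eye(3)-np.outer(d,d);A=A+P;b=b+P@o
    p=np.linalg.solve(A,b); return p,[np.linalg.norm(np.cross(p-o,d/np.linalg.norm(d))) for o,d in r]
def proj(c,p):
    f=200/np.tan(np.radians(c['fov_y']/2));T=c['pose'];q=T[:3,:3].T@(np.array(p)-T[:3,3])
    return c['cx']+f*q[0]/-q[2],c['cy']-f*q[1]/-q[2]
def blobs(m,amin=5):
    n,l,s,c=cv2.connectedComponentsWithStats(m.astype(np.uint8)); return [(s[i],c[i],l==i) for i in range(1,n) if s[i][4]>=amin]
E
python3 - <<'E'
from h import *
np.set_printoptions(precision=4,suppress=True)
T=cv2.imread('pics/top0.png');S=cv2.imread('pics/scene0.png')
ct,cs=env.get_calibration('top'),env.get_calibration('scene')
def hsv(i): return cv2.cvtColor(i,cv2.COLOR_BGR2HSV).astype(int)
for n,im,c,rois in (('top',T,ct,dict(red=(225,215,270,245),ball=(180,200,212,232),scale=(225,135,300,220))),('scene',S,cs,dict(red=(270,225,300,285),ball=(195,280,230,312),scale=(200,190,305,265)))):
    H=hsv(im)
    for k,(x0,y0,x1,y1) in rois.items():
        h=H[y0:y1,x0:x1]
        if k=='red': m=((h[...,0]<10)|(h[...,0]>170))&(h[...,1]>130)
        if k=='ball': m=(h[...,2]>125)&(h[...,1]<60)
        if k=='scale': m=(h[...,0]>115)&(h[...,0]<150)&(h[...,1]>15)&(h[...,2]>100)
        for s,cc,mm in blobs(m,8):
            p=np.argwhere(mm)[:,::-1]+[x0,y0]
            print(n,k,s[:4]+[x0,y0,0,0],s[4],cc+[x0,y0],'z->',onz(c,*(cc+[x0,y0]),{'red':.13,'ball':.019,'scale':.017}[k]))
            if k=='scale' and s[4]>300:
                hull=cv2.convexHull(p.astype(np.int32)); r=cv2.minAreaRect(hull); ap=cv2.approxPolyDP(hull,6,True)[:,0]
                for q in ap: print('   corner',q,onz(c,*q,.017))
a=cv2.resize(T[130:255,165:300],None,fx=5,fy=4.8*1.0,interpolation=cv2.INTER_CUBIC)[:600]
cv2.imwrite('pics/tc.png',a)
E
```

```text
top red [239 229  13   6] 57 [244.3509 231.4561] z-> [0.4297 0.2587 0.13  ]
top ball [180 200   9   5] 22 [182.6364 201.0909] z-> [0.5278 0.4683 0.019 ]
top ball [202 200  10   4] 22 [207.7273 200.8182] z-> [0.5265 0.3923 0.019 ]
top ball [190 207   8   7] 43 [193.4186 209.9767] z-> [0.5    0.4354 0.019 ]
top scale [243 146  46  68] 139 [275.1942 190.518 ] z-> [0.5523 0.1882 0.017 ]
scene red [280 233   9   7] 40 [284.05 236.2 ] z-> [0.4271 0.2722 0.13  ]
scene ball [202 288  11  12] 106 [206.8774 293.3491] z-> [0.5003 0.4351 0.019 ]
scene ball [195 307   8   5] 14 [198.0714 309.5714] z-> [0.4792 0.4703 0.019 ]
scene ball [222 308   8   4] 15 [226.3333 310.0667] z-> [0.4371 0.4297 0.019 ]
scene scale [210 198  91  65] 2804 [255.6951 230.097 ] z-> [0.5758 0.2428 0.017 ]
   corner [300 229] [0.5005 0.1617 0.017 ]
   corner [263 262] [0.4837 0.2946 0.017 ]
   corner [210 225] [0.6714 0.3136 0.017 ]
   corner [249 198] [0.684  0.1799 0.017 ]
```

View pics/tc.png

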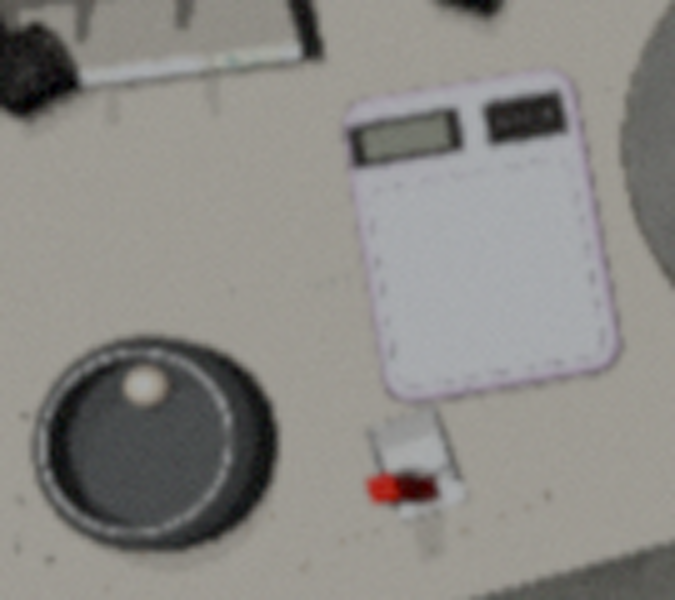

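The ball casts to (0.500, 0.435) from both views, so that measurement agrees. The scoop's pan faces roughly +x and towards the scale. Next I fit the jar rim and the handle top, and work out the approach arc.

```bash
python3 - <<'E'
from h import *
np.set_printoptions(precision=4,suppress=True)
T=cv2.imread('pics/top0.png');S=cv2.imread('pics/scene0.png')
ct,cs=env.get_calibration('top'),env.get_calibration('scene')
# handle top: bright red
for n,im,c,(x0,y0,x1,y1) in (('top',T,ct,(225,215,270,245)),('scene',S,cs,(270,225,300,285))):
    h=cv2.cvtColor(im,cv2.COLOR_BGR2HSV).astype(int)[y0:y1,x0:x1]
    m=((h[...,0]<10)|(h[...,0]>170))&(h[...,1]>130)
    vmax=h[...,2][m].max(); b=np.argwhere(m&(h[...,2]>.75*vmax)).mean(0)[::-1]+[x0,y0]
    print(n,'bright red',b,onz(c,*b,.13))
    if n=='top': rt=ray(c,*b)
# dark rim outline
def circ(P):
    A=np.c_[2*P[:,:2],np.ones(len(P))];s=np.linalg.lstsq(A,(P[:,:2]**2).sum(1),rcond=None)[0]
    return s[:2],np.sqrt(s[2]+s[:2]@s[:2]),np.sqrt(np.mean((np.hypot(*(P[:,:2]-s[:2]).T)-np.sqrt(s[2]+s[:2]@s[:2]))**2))
for n,im,c,ctr in (('top',T,ct,(193,222)),('scene',S,cs,(221,290))):
    g=cv2.cvtColor(im,cv2.COLOR_BGR2GRAY).astype(np.float32)
    rr=np.arange(8,48,.5);pts=[];prof=[]
    for a in np.radians(np.arange(0,360,5)):
        # radial samples on the rim plane (world)
        p0=onz(c,*ctr,.062); rw=np.arange(.035,.075,.0005)
        uv=np.array([proj(c,p0+[r*np.cos(a),r*np.sin(a),0]) for r in rw]).astype(np.float32)
        v=cv2.remap(g,uv[:,0:1].copy(),uv[:,1:2].copy(),cv2.INTER_LINEAR)[:,0]
        k=np.argmax(v[:int(len(v)*.75)]-cv2.blur(v[:,None],(1,25))[:int(len(v)*.75),0]); pts.append(p0+[rw[k]*np.cos(a),rw[k]*np.sin(a),0])
    P=np.array(pts)
    for _ in range(4):
        ce,r,e=circ(P); d=abs(np.hypot(*(P[:,:2]-ce).T)-r); P=P[d<max(.002,1.5*e)] 
    print(n,'jar',ce,r,e,len(P))
# arc simulate
def sim(rows,p=np.array([.184,-.623]),y=16.43):
    for s,t,a in rows:
        yr=np.radians(y);p=p+s*np.array([np.cos(yr),np.sin(yr)])+t*np.array([np.sin(yr),-np.cos(yr)]);y+=np.degrees(-a)
    return p,y,np.hypot(*p),np.degrees(np.arctan2(p[1],p[0]))
for n in (6,12,18,24,28): print(n,sim([(.04,-.005,-.065)]*n))
E
```

```text
top bright red [241.0385 231.3077] [0.4303 0.2677 0.13  ]
scene bright red [284.25 235.75] [0.4277 0.2711 0.13  ]
top jar [0.4633 0.4251] 0.05404615246308054 0.0005473931604070191 72
scene jar [0.462  0.4267] 0.054485419338452155 0.00056614623090299 71
6 (array([ 0.3859, -0.4926]), np.float64(38.7753540101021), np.float64(0.6257252423626246), np.float64(-51.92194163353558))
12 (array([ 0.5231, -0.2951]), np.float64(61.1207080202042), np.float64(0.6005792049238341), np.float64(-29.434194539659224))
18 (array([ 0.5749, -0.0604]), np.float64(83.46606203030633), np.float64(0.578019048639671), np.float64(-5.99862520846139))
24 (array([0.5335, 0.1764]), np.float64(105.81141604040847), np.float64(0.5619228031855326), np.float64(18.295096898535967))
28 (array([0.4567, 0.3177]), np.float64(120.7083187138099), np.float64(0.5563529619124112), np.float64(34.822108056202524))
```

Jar centre is (0.4627, 0.4259), consistent across both views. The handle top is near (0.429, 0.270). I'm starting the arc.

```bash
python3 -m jog '[[0.02,-0.003,0,0,0,-0.06,0.087],[0.04,-0.006,0,0,0,-0.06,0.087],[0.04,-0.006,0,0,0,-0.06,0.087],[0.04,-0.006,0,0,0,-0.06,0.087],[0.04,-0.006,0,0,0,-0.06,0.087],[0.04,-0.006,0,0,0,-0.06,0.087],[0.04,-0.006,0,0,0,-0.06,0.087],[0.04,-0.006,0,0,0,-0.06,0.087],[0.04,-0.006,0,0,0,-0.06,0.087],[0.04,-0.006,0,0,0,-0.06,0.087],[0.04,-0.006,0,0,0,-0.06,0.087],[0.04,-0.006,0,0,0,-0.06,0.087]]'
python3 -m jog '[[0.04,-0.006,0,0,0,-0.06,0.087],[0.04,-0.006,0,0,0,-0.06,0.087],[0.04,-0.006,0,0,0,-0.06,0.087],[0.04,-0.006,0,0,0,-0.06,0.087],[0.04,-0.006,0,0,0,-0.06,0.087],[0.04,-0.006,0,0,0,-0.06,0.087],[0.04,-0.006,0,0,0,-0.06,0.087],[0.04,-0.006,0,0,0,-0.06,0.087],[0.04,-0.006,0,0,0,-0.06,0.087],[0.04,-0.006,0,0,0,-0.06,0.087],[0.03,-0.006,0,0,0,-0.06,0.087],[0.02,-0.006,0,0,0,-0.06,0.087]]'
python3 - <<'E'
from h import *
np.set_printoptions(precision=4,suppress=True)
o=env.get_obs();c=env.get_calibration('wrist');im=env.read_camera('wrist');cv2.imwrite('pics/w0.png',im)
print(o['tool_pos'],o['tool_rot'],c)
for p in ([.429,.27,.13],[.463,.426,.062],[.5,.435,.019],[.585,.2375,.017]): print(proj(c,p))
E
```

```text
time_s: 1.1
tool_pos: [0.5087, -0.301, 0.2221]
tool_rot: [-180.0, -0.0, 57.9]
force: [1.4, -0.7, -0.2]
grip_width: 0.0866
grasp_force: 0.0
time_s: 2.1
tool_pos: [0.5492, 0.1451, 0.2223]
tool_rot: [-180.0, -0.1, 99.4]
force: [0.1, 0.7, 0.5]
grip_width: 0.0872
grasp_force: 0.0
[0.5492 0.1451 0.2223] [-179.9796   -0.0992   99.4161] {'fov_y': 59.08341400570163, 'cx': 326.99898641290804, 'cy': 201.65038959506313, 'pose': array([[ 0.9866, -0.1565, -0.0466,  0.5355],
       [ 0.1633,  0.9459,  0.2803,  0.2227],
       [ 0.0002, -0.2842,  0.9588,  0.3857],
       [ 0.    ,  0.    ,  0.    ,  1.    ]])}
(np.float64(175.47856238822672), np.float64(-6.766601373083887))
(np.float64(272.7352233311948), np.float64(-215.59808585403698))
(np.float64(326.41541092894073), np.float64(-175.6731645029052))
(np.float64(378.29716578430623), np.float64(90.27309995612265))
```

View pics/w0.png

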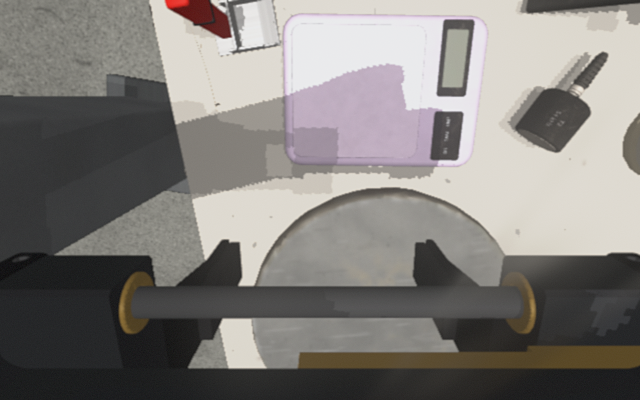

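The wrist view shows the scale at (285–487, 15–165), with the scoop at the top left around (200–280, 0–55). I'm moving on to see the jar and ball, then back over the scoop.

```bash
python3 -m jog '[[0.02,-0.005,0,0,0,0,0.087],[0.036,-0.0075,0,0,0,0,0.087],[0.036,-0.0075,0,0,0,0,0.087],[0.036,-0.0075,0,0,0,0,0.087],[0.036,-0.0075,0,0,0,0,0.087],[0.036,-0.0075,0,0,0,0,0.087],[0.03,-0.0075,0,0,0,0,0.087],[0.012,0,0,0,0,0,0.087],[0,0,0,0,0,0,0.087]]'
python3 - <<'E'
from h import *
c=env.get_calibration('wrist');im=env.read_camera('wrist');cv2.imwrite('pics/w1.png',im);np.save('w1.npy',c)
E
python3 -m jog '[[-0.02,-0.003,0,0,0,0,0.087],[-0.036,-0.004,0,0,0,0,0.087],[-0.036,-0.004,0,0,0,0,0.087],[-0.036,-0.004,0,0,0,0,0.087],[-0.025,-0.002,0,0,0,0,0.087],[-0.01,0,0,0,0,0,0.087],[0,0,0,0,0,0,0.087]]'
python3 - <<'E'
from h import *
np.set_printoptions(precision=4,suppress=True)
c=env.get_calibration('wrist');im=env.read_camera('wrist');cv2.imwrite('pics/w2.png',im);np.save('w2.npy',c)
c1=np.load('w1.npy',allow_pickle=True).item()
for p in ([.463,.426,.062],[.5,.435,.019]): print(proj(c1,p))
for p in ([.429,.27,.13],): print(proj(c,p))
a=np.vstack([cv2.imread('pics/w1.png')[:260],im[:330]]);cv2.imwrite('pics/w12.png',a)
E
```

```text
time_s: 2.9
tool_pos: [0.4617, 0.3746, 0.2223]
tool_rot: [-180.0, -0.1, 99.3]
force: [-0.3, -0.1, -0.6]
grip_width: 0.0867
grasp_force: 0.0
time_s: 3.53
tool_pos: [0.474, 0.2025, 0.2224]
tool_rot: [180.0, 0.2, 98.4]
force: [-0.0, -0.0, -0.3]
grip_width: 0.0873
grasp_force: 0.0
(np.float64(338.403078542388), np.float64(129.6527528517281))
(np.float64(374.47427928734567), np.float64(122.94069637583792))
(np.float64(278.3653310077879), np.float64(104.58449891975717))
```

View pics/w12.png

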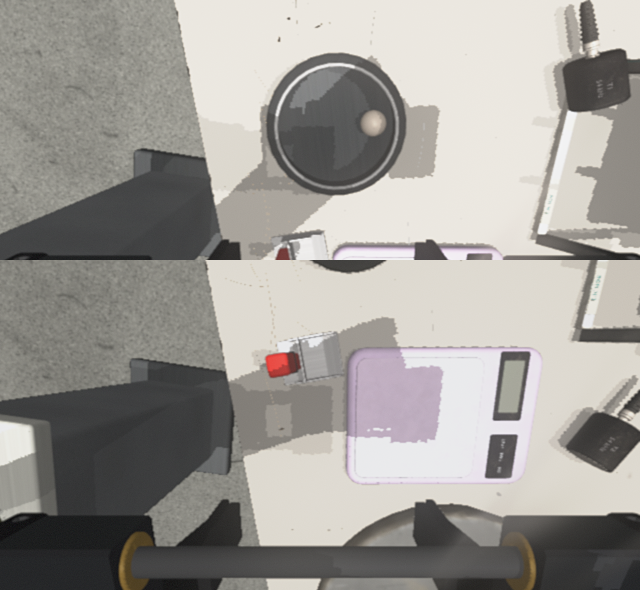

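In the upper half (w1) the ball is at (372,123) inside the rim circle centred near (336,123). In the lower half (w2) the bright handle top is at (277,104), and the pan's lip edge runs from (333,74) to (342,117).

```bash
python3 - <<'E'
from h import *
np.set_printoptions(precision=4,suppress=True)
c1=np.load('w1.npy',allow_pickle=True).item();c2=np.load('w2.npy',allow_pickle=True).item()
I=cv2.imread('pics/w1.png');J=cv2.imread('pics/w2.png')
H=cv2.cvtColor(I,cv2.COLOR_BGR2HSV).astype(int)
h=H[105:142,355:388]
for s,cc,m in blobs((h[...,2]>120)&(h[...,1]<90),60): print('ball',s,cc+[355,105],onz(c1,*(cc+[355,105]),.019))
dark=(H[...,2]<95); dark[:, :262]=0; dark[:,408:]=0; dark[:50]=0; dark[197:]=0
# bright rim ring
g=cv2.cvtColor(I,cv2.COLOR_BGR2GRAY).astype(np.float32);p0=onz(c1,337,125,.062);pts=[]
for a in np.radians(np.arange(0,360,5)):
    rw=np.arange(.04,.062,.0004);uv=np.array([proj(c1,p0+[r*np.cos(a),r*np.sin(a),0]) for r in rw]).astype(np.float32)
    v=cv2.remap(g,uv[:,0:1].copy(),uv[:,1:2].copy(),cv2.INTER_LINEAR)[:,0]
    pts.append(p0[:2]+rw[np.argmax(v-cv2.blur(v[:,None],(1,21))[:,0])]*np.array([np.cos(a),np.sin(a)]))
P=np.array(pts)
for _ in range(5):
    A=np.c_[2*P,np.ones(len(P))];s=np.linalg.lstsq(A,(P**2).sum(1),rcond=None)[0];r=np.sqrt(s[2]+s[:2]@s[:2]);d=abs(np.hypot(*(P-s[:2]).T)-r);P=P[d<max(.0015,1.5*d.std())]
print('jar',s[:2],r,len(P))
H=cv2.cvtColor(J,cv2.COLOR_BGR2HSV).astype(int)
h=H[80:130,250:320];m=((h[...,0]<10)|(h[...,0]>170))&(h[...,1]>130);v=h[...,2]
print('V hist',np.histogram(v[m],8))
b=np.argwhere(m&(v>180));q=b.mean(0)[::-1]+[250,80];print('handle top',q,len(b),b.min(0),b.max(0),onz(c2,*q,.13))
r=cv2.minAreaRect((b[:,::-1]+[250,80]).astype(np.int32));print(r)
for z in (.005,.019):
    for p in ((333,74),(342,117)): print(z,onz(c2,*p,z))
cv2.imwrite('pics/w2c.png',cv2.resize(J[60:135,255:355],None,fx=8,fy=8,interpolation=cv2.INTER_CUBIC))
E
```

```text
ball [  6   5  25  26 494] [373.0931 122.5628] [0.4985 0.4351 0.019 ]
jar [0.4609 0.4267] 0.05475491395564014 37
V hist (array([ 12,  20,  30,  50,  76,  27,  29, 244]), array([111.   , 126.625, 142.25 , 157.875, 173.5  , 189.125, 204.75 ,
       220.375, 236.   ]))
handle top [275.9936 101.2605] 311 [13 16] [31 37] [0.4271 0.272  0.13  ]
((276.53851318359375, 101.69231414794922), (16.473756790161133, 21.180543899536133), 78.69007110595703)
0.005 [0.4648 0.3025 0.005 ]
0.005 [0.4806 0.2618 0.005 ]
0.019 [0.4647 0.3017 0.019 ]
0.019 [0.4798 0.2625 0.019 ]
```

View pics/w2c.png

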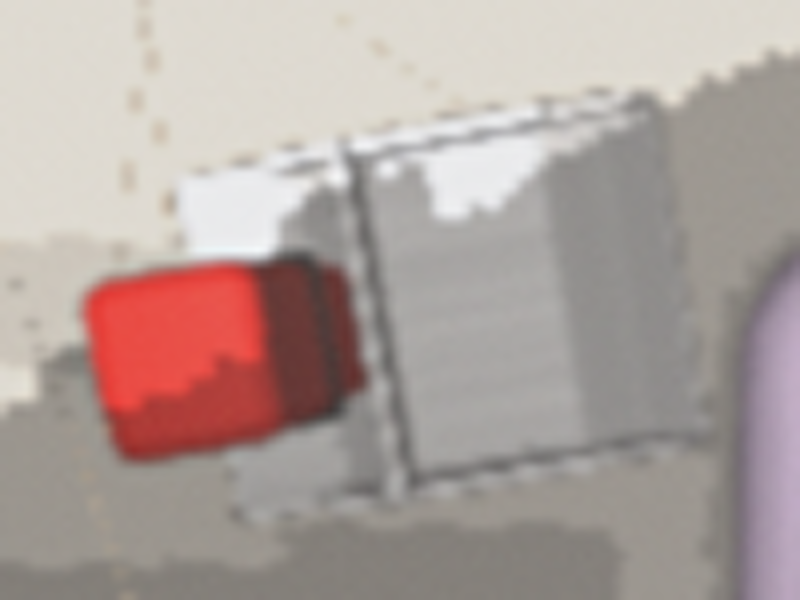

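The crop shows the handle top's corners, centred at full-picture px (278.4,105.5), i.e. about (0.4285, 0.269). The pan edges give a scoop yaw of about 18.5°. I'll move over it, turn 10° and go down.

```bash
python3 -m jog '[[0.0145,-0.0075,0,0,0,-0.044,0.087],[0.0245,-0.0105,0,0,0,-0.044,0.087],[0.0205,-0.0077,0,0,0,-0.044,0.087],[0.0120,-0.004,0,0,0,-0.044,0.087],[0,0,0.02,0,0,0,0.087],[0,0,0.034,0,0,0,0.087],[0,0,0.02,0,0,0,0.087],[0,0,0,0,0,0,0.087]]'
python3 - <<'E'
from h import *
o=env.get_obs();c=env.get_calibration('wrist');im=env.read_camera('wrist');cv2.imwrite('pics/w3.png',im)
print(o['tool_pos'],o['tool_rot'],o['time_s'])
y=np.radians(o['tool_rot'][2]);d=np.array([.4285,.269])-o['tool_pos'][:2]
print('dx',d@[np.cos(y),np.sin(y)],'dy',d@[np.sin(y),-np.cos(y)],proj(c,[.4285,.269,.13]))
E
```

```text
time_s: 4.25
tool_pos: [0.4234, 0.2723, 0.1446]
tool_rot: [-179.6, 0.0, 109.4]
force: [-0.8, -1.0, -0.5]
grip_width: 0.0874
grasp_force: 0.0
[0.42340318 0.27233773 0.1446265 ] [-1.79569156e+02  1.01972924e-02  1.09398513e+02] 4.25
dx -0.0048410932624870315 dy 0.003698896819496659 (np.float64(335.1974772142255), np.float64(255.5127118786752))
```

```bash
python3 -m jog '[[-0.0048,0.0037,0.008,0,0,0.015,0.087],[0,0,0.026,0,0,0,0.087],[0,0,0.018,0,0,0,0.087],[0,0,0.006,0,0,0,0.087],[0,0,0,0,0,0,0.014],[0,0,0,0,0,0,0.014],[0,0,0,0,0,0,0.0],[0,0,0,0,0,0,0.0],[0,0,0,0,0,0,0.0],[0,0,0,0,0,0,0.0]]' 40
python3 - <<'E'
from h import *
o=env.get_obs();print(o['tool_pos'],o['tool_rot'],o['grip_width'],o['grasp_force'])
cv2.imwrite('pics/w4.png',env.read_camera('wrist'))
E
```

```text
time_s: 5.13
tool_pos: [0.4332, 0.2686, 0.0912]
tool_rot: [179.9, 0.0, 108.2]
force: [1.0, 1.3, -0.8]
grip_width: 0.0545
grasp_force: 0.0
[0.43318249 0.26856178 0.0911972 ] [1.79929070e+02 1.27912477e-02 1.08155279e+02] 0.05449868807049496 0.0
```

View pics/w4.png

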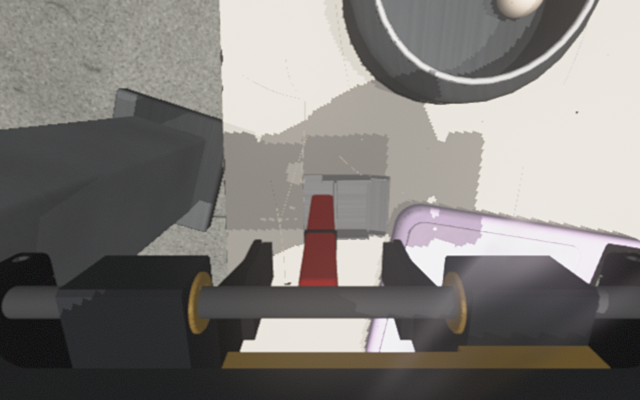

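The red handle, at (300–338, 195–290), lies between the open fingers with the pan square to the picture. I'll finish the descent and close.

```bash
python3 -m jog '[[0,-0.002,0.005,0,0,0,0.0],[0,0,0,0,0,0,0.0],[0,0,0,0,0,0,0.0],[0,0,0,0,0,0,0.0],[0,0,0,0,0,0,0.0],[0,0,0,0,0,0,0.0],[0,0,0,0,0,0,0.0],[0,0,0,0,0,0,0.0],[0,0,0,0,0,0,0.0],[0,0,0,0,0,0,0.0]]' 40
python3 -c "
from cell import env
o=env.get_obs();print(o['tool_pos'],o['tool_rot'],o['grip_width'],o['grasp_force'],o['force'])"
```

```text
time_s: 6.02
tool_pos: [0.4307, 0.2677, 0.0854]
tool_rot: [-180.0, 0.0, 108.2]
force: [-0.5, 0.4, -0.5]
grip_width: 0.0161
grasp_force: 40.0
[0.43074953 0.26770712 0.08542607] [-1.79988818e+02  6.11543760e-03  1.08163916e+02] 0.016105774581206482 39.98168746009469 [-0.52331769  0.42933108 -0.47625596]
```

Gripped, with 16.1 mm opening and 40 N. Now lift, move over the jar, yaw to 103.5° and tip.

```bash
python3 -m jog '[[0,0,-0.015,0,0,0,0],[0,0,-0.03,0,0,0,0],[0,0,-0.035,0,0,0,0],[0.01,0.006,-0.02,0,0,0,0],[0.025,0.014,0,0,0,0.0164,0],[0.03,0.0165,0,0,0,0.0164,0],[0.03,0.0165,0,0,0,0.0164,0],[0.026,0.0165,0,0,0,0.0164,0],[0.015,0.01,0,0,0,0.0164,0],[0.005,0.002,0,0,0,0,0],[0,0,0,0,0,0,0]]' 40
python3 -m jog '[[0,0,0,0.06,0,0,0],[0,0,0,0.10,0,0,0],[0,0,0,0.10,0,0,0],[0,0,0,0.07,0,0,0],[0,0,0,0.03,0,0,0],[0,0,0,0,0,0,0],[0,0,0,0,0,0,0]]' 40
cat > st.py <<'E'
from h import *
from scipy.spatial.transform import Rotation as R
import sys
J=np.array([.4618,.4263]);u=np.array([np.cos(np.radians(13.5)),np.sin(np.radians(13.5))]);n=np.array([-u[1],u[0]])
def state(h=.0854):
    o=env.get_obs();M=R.from_euler('xyz',o['tool_rot'],degrees=True).as_matrix();p=np.array(o['tool_pos'])
    S=np.c_[M[:,1],M[:,0],-M[:,2]];org=p-h*S[:,2];lip=org+S@[.049,0,.005]
    print('t',o['time_s'],'tcp',p.round(4),'tilt',np.degrees(np.arctan2(S[:2,2]@u,S[2,2])).round(2),'roll',np.degrees(np.arcsin(S[2,1])).round(2),'yaw',np.degrees(np.arctan2(S[1,0],S[0,0])).round(2))
    f=lambda q:np.array([(q[:2]-J)@u,(q[:2]-J)@n,q[2]]).round(4)
    print('jar frame (r,side,z): tcp',f(p),'org',f(org),'lip',f(lip),'F',np.round(o['force'],1),'grip',round(o['grip_width'],4),round(o['grasp_force'],1))
    return M,p
def toward(r,side,z):
    "tool-frame shift from the present TCP to jar-frame target"
    M,p=state();t=np.r_[J+r*u+side*n,z];print('shift',(M.T@(t-p)).round(4))
if __name__=='__main__':
    a=[float(x) for x in sys.argv[1:]]; toward(*a) if a else state()
E
python3 st.py 0.0025 0 0.165
```

```text
time_s: 6.93
tool_pos: [0.4681, 0.4275, 0.1848]
tool_rot: [-179.9, -0.1, 103.6]
force: [-0.3, -1.2, -2.0]
grip_width: 0.0157
grasp_force: 40.0
time_s: 7.52
tool_pos: [0.4695, 0.4248, 0.1851]
tool_rot: [-159.4, 0.0, 103.4]
force: [-0.9, -0.1, -1.1]
grip_width: 0.0159
grasp_force: 40.0
t 7.5167 tcp [0.4695 0.4248 0.1851] tilt 20.62 roll -0.03 yaw 13.38
jar frame (r,side,z): tcp [ 0.0071 -0.0032  0.1851] org [-0.0229 -0.0032  0.1052] lip [ 0.0247 -0.0033  0.0926] F [-0.9 -0.1 -1.1] grip 0.0159 40.0
shift [0.0032 0.0027 0.0205]
```

```bash
python3 -m jog '[[0.0032,0.0027,0.0205,0,0,0,0],[0,0,0,0,0,0,0],[0,0,0,0,0,0,0]]' 40
python3 - <<'E'
from h import *
import st
c=env.get_calibration('wrist');im=env.read_camera('wrist');cv2.imwrite('pics/w5.png',im);np.save('w5.npy',c)
st.toward(.0025,0,.1)
print('ball',proj(c,[.4985,.4351,.019]),'jar',proj(c,[.4618,.4263,.062]))
H=cv2.cvtColor(im,cv2.COLOR_BGR2HSV).astype(int)
E
```

```text
time_s: 7.77
tool_pos: [0.4626, 0.4272, 0.1656]
tool_rot: [-159.4, 0.1, 103.6]
force: [0.2, -1.0, -0.6]
grip_width: 0.0161
grasp_force: 40.0
t 7.8167 tcp [0.4632 0.4275 0.1663] tilt 20.57 roll -0.04 yaw 13.5
jar frame (r,side,z): tcp [0.0017 0.0009 0.1663] org [-0.0283  0.0008  0.0864] lip [0.0193 0.0008 0.0738] F [-0.4  0.4 -2. ] grip 0.0161 40.0
shift [-0.0008  0.0241  0.0618]
ball (np.float64(430.05906449577355), np.float64(194.78310708348823)) jar (np.float64(374.4212864701166), np.float64(204.13840809140692))
```

View pics/w5.png

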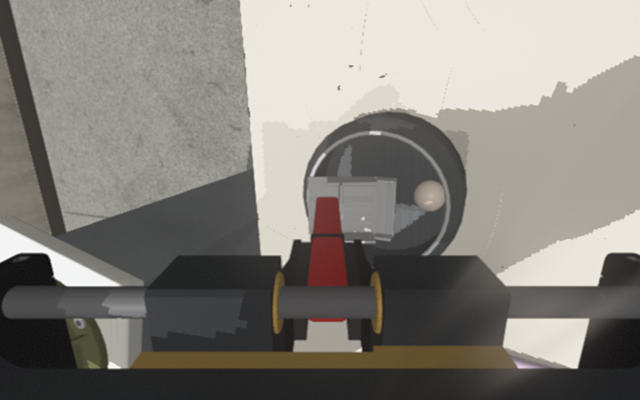

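The picture confirms the ball at (429,195), just ahead of the tipped scoop's lip at x≈396. I'm lowering straight down behind the ball.

```bash
python3 -m jog '[[0,0.004,0.010,0,0,0,0],[-0.0008,0.006,0.0155,0,0,0,0],[0,0.006,0.0155,0,0,0,0],[0,0.005,0.013,0,0,0,0],[0,0.003,0.0075,0,0,0,0],[0,0,0,0,0,0,0],[0,0,0,0,0,0,0]]' 40; python3 st.py 0.0025 0 0.0990
```

```text
time_s: 8.4
tool_pos: [0.4647, 0.4276, 0.0994]
tool_rot: [-159.4, -0.0, 103.5]
force: [0.6, -0.1, -0.8]
grip_width: 0.016
grasp_force: 40.0
t 8.4 tcp [0.4647 0.4276 0.0994] tilt 20.62 roll 0.01 yaw 13.47
jar frame (r,side,z): tcp [0.0032 0.0005 0.0994] org [-0.0269  0.0006  0.0195] lip [0.0207 0.0005 0.0069] F [ 0.6 -0.1 -0.8] grip 0.016 40.0
shift [-0.0005 -0.0005  0.0006]
```

```bash
python3 -m jog '[[0,0.0016,0,0,0,0,0],[0,0.0028,-0.0011,0,0,0,0],[0,0.0028,-0.0011,0,0,0,0],[0,0.0028,-0.0011,0,0,0,0],[0,0.0028,-0.0011,0,0,0,0],[0,0.0028,-0.0011,0,0,0,0],[0,0.0028,-0.0011,0,0,0,0],[0,0.0028,-0.0011,0,0,0,0],[0,0.0028,-0.0011,0,0,0,0],[0,0.0028,-0.0011,0,0,0,0],[0,0,0,0,0,0,0]]' 40; python3 st.py 0.037 0 0.0990; python3 - <<'E'
from h import *
c=env.get_calibration('wrist');im=env.read_camera('wrist');cv2.imwrite('pics/w6.png',im)
E
```

```text
time_s: 9.32
tool_pos: [0.4941, 0.4342, 0.0991]
tool_rot: [-159.5, -0.0, 103.4]
force: [-0.0, -0.5, -1.2]
grip_width: 0.0158
grasp_force: 40.0
t 9.3167 tcp [0.4941 0.4342 0.0991] tilt 20.5 roll 0.01 yaw 13.39
jar frame (r,side,z): tcp [0.0332 0.0001 0.0991] org [0.0033 0.0002 0.0191] lip [0.0509 0.0001 0.0067] F [-0.  -0.5 -1.2] grip 0.0158 40.0
shift [-0.0001  0.0036 -0.0012]
```

```bash
python3 -m jog '[[0,0.0018,-0.0007,0,0,0,0],[0,0.0014,-0.0005,0,0,0,0],[0,0.001,-0.0003,0,0,0,0],[0,0,0,0,0,0,0],[0,0,0,0,0,0,0]]' 40; python3 - <<'E'
from h import *
import st
st.state()
c=env.get_calibration('wrist');im=env.read_camera('wrist');cv2.imwrite('pics/w7.png',im)
print(proj(c,[*(st.J+.048*st.u),.019]),proj(c,[*(st.J+.055*st.u),.008]))
S=env.read_camera('scene');a=cv2.resize(S[235:345,170:270],(480,528),interpolation=cv2.INTER_CUBIC)
b=cv2.resize(im[100:300,300:500],None,fx=1.6,fy=1.6);b=np.vstack([b,np.zeros((208,320,3),np.uint8)])
cv2.imwrite('pics/s7.png',np.hstack([a,b]))
E
```

```text
time_s: 9.78
tool_pos: [0.4969, 0.4351, 0.0991]
tool_rot: [-159.4, 0.0, 103.5]
force: [-0.0, 0.1, -2.3]
grip_width: 0.0157
grasp_force: 40.0
t 9.7833 tcp [0.4969 0.4351 0.0991] tilt 20.62 roll -0.0 yaw 13.46
jar frame (r,side,z): tcp [0.0361 0.0004 0.0991] org [0.0061 0.0004 0.0192] lip [0.0537 0.0003 0.0066] F [-0.   0.1 -2.3] grip 0.0157 40.0
(np.float64(384.6395227913505), np.float64(215.08312979222174)) (np.float64(397.4026499376534), np.float64(211.57151023208934))
```

View pics/s7.png

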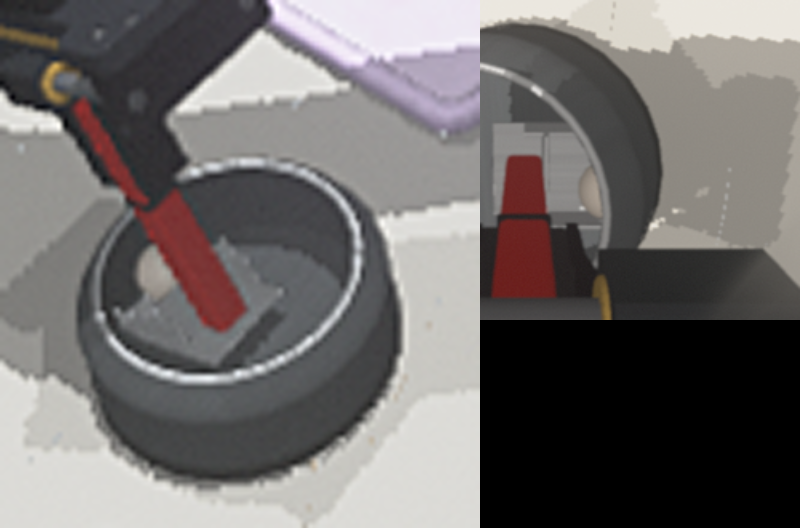

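Ball is nestled against the wall over the lip (scene crop (150,270); in the wrist crop its left edge is inside the lip line). Push 1 mm more, then right the scoop about the lip.

```bash
python3 - <<'E'
import numpy as np
th=np.array([20.6,18,15,12,9,6,3,0,-3,-6]);lip=np.array([53.7,54.8,54.8,54.8,54.8,54.5,54,53.5,53,52])
R=np.radians(th);h=85.4
oz=np.where(th>=0,8+33*np.sin(R),8-16*np.sin(R));oz[0]=19.2
r=lip-(49*np.cos(R)+5*np.sin(R))+h*np.sin(R);z=oz+h*np.cos(R)
for i in range(len(th)-1):
    dr,dz=r[i+1]-r[i],z[i+1]-z[i];t=R[i]
    print(th[i+1],'row y,z mm',round(dr*np.cos(t)+dz*np.sin(t),2),round(-dr*np.sin(t)-dz*np.cos(t),2),'turn',round(R[i+1]-R[i],4), 'tcp',round(r[i+1],1),round(z[i+1],1))
E
```

```text
18.0 row y,z mm -2.78 0.82 turn -0.0454 tcp 33.0 99.4
15.0 row y,z mm -4.65 1.84 turn -0.0524 tcp 28.3 99.0
12.0 row y,z mm -4.7 1.83 turn -0.0524 tcp 23.6 98.4
9.0 row y,z mm -4.69 1.82 turn -0.0524 tcp 19.0 97.5
6.0 row y,z mm -4.93 1.87 turn -0.0524 tcp 14.2 96.4
3.0 row y,z mm -5.01 1.88 turn -0.0524 tcp 9.3 95.0
0.0 row y,z mm -4.85 1.86 turn -0.0524 tcp 4.5 93.4
-3.0 row y,z mm -4.64 -0.72 turn -0.0524 tcp -0.1 94.1
-6.0 row y,z mm -5.01 -0.75 turn -0.0524 tcp -5.1 94.6
```

```bash
python3 -m jog '[[0,0.001,-0.0004,0,0,0,0],[0,0,0,0,0,0,0],[0,-0.002,0.0005,-0.023,0,0,0],[0,-0.0021,0.0008,-0.0227,0,0,0],[0,-0.0023,0.0009,-0.0262,0,0,0],[0,-0.0023,0.0009,-0.0262,0,0,0],[0,-0.0024,0.0009,-0.0262,0,0,0],[0,-0.0024,0.0009,-0.0262,0,0,0],[0,-0.0023,0.0009,-0.0262,0,0,0],[0,-0.0023,0.0009,-0.0262,0,0,0],[0,0,0,0,0,0,0]]' 40; python3 st.py 0.0142 0 0.0964
```

```text
time_s: 10.8
tool_pos: [0.4774, 0.4312, 0.0981]
tool_rot: [-171.0, 0.0, 103.6]
force: [-0.7, -0.0, -1.1]
grip_width: 0.0161
grasp_force: 40.0
t 10.8 tcp [0.4774 0.4312 0.0981] tilt 8.98 roll -0.02 yaw 13.59
jar frame (r,side,z): tcp [0.0163 0.0011 0.0981] org [0.0029 0.001  0.0138] lip [0.0521 0.0011 0.0111] F [-0.7 -0.  -1.1] grip 0.0161 40.0
shift [-0.0011 -0.0018  0.0021]
```

```bash
python3 -m jog '[[-0.0005,-0.0015,0.0009,-0.0262,0,0,0],[-0.0005,-0.0015,0.0009,-0.0262,0,0,0],[0,-0.002,0.0009,-0.0262,0,0,0],[0,-0.0025,0.0009,-0.0262,0,0,0],[0,-0.0024,0.0009,-0.0262,0,0,0],[0,-0.0024,0.0009,-0.0262,0,0,0],[0,-0.0024,-0.0005,-0.0262,0,0,0],[0,-0.0024,-0.0005,-0.0262,0,0,0],[0,-0.0025,-0.0005,-0.0262,0,0,0],[0,-0.0025,-0.0005,-0.0262,0,0,0],[0,0,0,0,0,0,0]]' 40; python3 - <<'E'
from h import *
import st
st.toward(-.02,0,.0964)
c=env.get_calibration('wrist');im=env.read_camera('wrist');cv2.imwrite('pics/w8.png',im)
S=env.read_camera('scene');a=cv2.resize(S[235:345,170:270],(480,528),interpolation=cv2.INTER_CUBIC)
b=cv2.resize(im[100:300,300:500],None,fx=1.6,fy=1.6);b=np.vstack([b,np.zeros((208,320,3),np.uint8)])
cv2.imwrite('pics/s8.png',np.hstack([a,b]))
E
```

```text
time_s: 11.72
tool_pos: [0.4556, 0.4248, 0.0949]
tool_rot: [174.0, 0.0, 103.6]
force: [-0.3, 0.3, -1.0]
grip_width: 0.0158
grasp_force: 40.0
t 11.7167 tcp [0.4556 0.4248 0.0949] tilt -5.97 roll -0.04 yaw 13.58
jar frame (r,side,z): tcp [-0.0063  0.      0.0949] org [ 0.0025 -0.      0.01  ] lip [0.0508 0.     0.0201] F [-0.3  0.3 -1. ] grip 0.0158 40.0
shift [-0.     -0.0134 -0.0029]
```

View pics/s8.png

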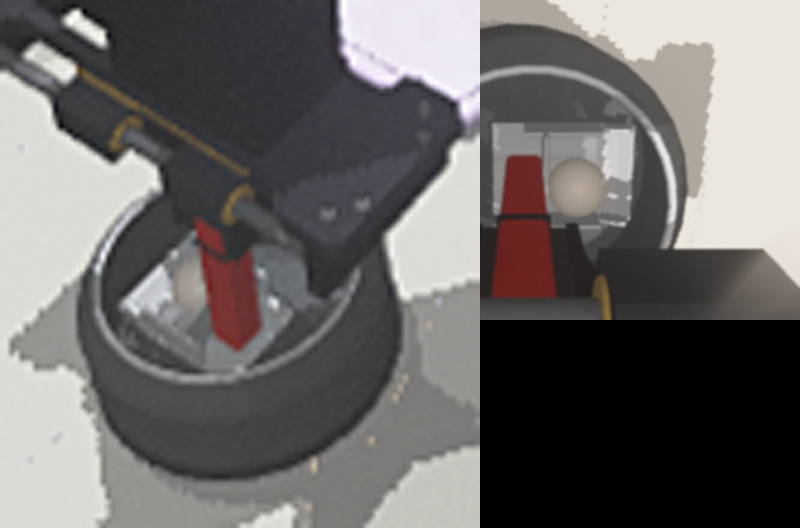

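The ball sits in the pan against the back wall (wrist crop (575,188)). Now back off from the wall and lift gently.

```bash
python3 -m jog '[[0,-0.001,0,0,0,0,0],[0,-0.0025,-0.0003,0,0,0,0],[0,-0.0035,-0.0004,0,0,0,0],[0,-0.0035,-0.0004,0,0,0,0],[0,-0.0035,-0.0004,0,0,0,0],[0,-0.002,-0.0003,0,0,0,0],[0,-0.001,0,0,0,0,0],[0,0,0,0,0,0,0],[0,0,-0.002,0,0,0,0],[0,0.0005,-0.005,0,0,0,0],[0,0.001,-0.008,0,0,0,0],[0,0.001,-0.011,0,0,0,0]]' 40
python3 -m jog '[[0,0.0013,-0.013,0,0,0,0],[0,0.0014,-0.014,0,0,0,0],[0,0.0014,-0.014,0,0,0,0],[0,0.0013,-0.012,0,0,0,0],[0,0.001,-0.009,0,0,0,0],[0,0.0005,-0.005,0,0,0,0],[0,0,-0.002,0,0,0,0],[0,0,0,0,0,0,0],[0,0,0,0,0,0,0]]' 40; python3 st.py
```

```text
time_s: 12.82
tool_pos: [0.4404, 0.4204, 0.1213]
tool_rot: [174.0, 0.0, 103.5]
force: [-0.5, -0.1, -1.6]
grip_width: 0.0154
grasp_force: 40.0
time_s: 13.57
tool_pos: [0.44, 0.4202, 0.1896]
tool_rot: [174.0, 0.0, 103.5]
force: [-0.3, 0.7, -1.3]
grip_width: 0.016
grasp_force: 40.0
t 13.5667 tcp [0.44   0.4202 0.1896] tilt -5.95 roll -0.03 yaw 13.47
jar frame (r,side,z): tcp [-0.0227 -0.0008  0.1896] org [-0.0138 -0.0009  0.1047] lip [ 0.0344 -0.0009  0.1147] F [-0.3  0.7 -1.3] grip 0.016 40.0
```

Ball carried above the rim. Now carry it level and gently to the scale.

```bash
python3 -m jog '[[-0.0025,0.0008,0.0001,0,0,0,0],[-0.0049,0.0016,0.0002,0,0,0,0],[-0.0074,0.0024,0.0002,0,0,0,0],[-0.0099,0.0032,0.0003,0,0,0,0],[-0.0123,0.004,0.0004,0,0,0,0],[-0.0123,0.004,0.0004,0,0,0,0],[-0.0123,0.004,0.0004,0,0,0,0],[-0.0123,0.004,0.0004,0,0,0,0],[-0.0123,0.004,0.0004,0,0,0,0],[-0.0123,0.004,0.0004,0,0,0,0],[-0.0123,0.004,0.0004,0,0,0,0],[-0.0123,0.004,0.0004,0,0,0,0]]' 40
python3 -m jog '[[-0.0123,0.004,0.0004,0,0,0,0],[-0.0123,0.004,0.0004,0,0,0,0],[-0.0123,0.004,0.0004,0,0,0,0],[-0.0123,0.004,0.0004,0,0,0,0],[-0.0123,0.004,0.0004,0,0,0,0],[-0.0099,0.0032,0.0003,0,0,0,0],[-0.0074,0.0024,0.0002,0,0,0,0],[-0.0049,0.0016,0.0002,0,0,0,0],[-0.0025,0.0008,0.0001,0,0,0,0],[0,0,0,0,0,0,0],[0,0,0,0,0,0,0]]' 40; python3 - <<'E'
from h import *
import st
M,p=st.state()
print('org',p+.0854*M[:,2], 'scale top-view px', onz(env.get_calibration('top'),261.4,179,.017))
c=env.get_calibration('wrist');im=env.read_camera('wrist');cv2.imwrite('pics/w9.png',im)
S=np.c_[M[:,1],M[:,0],-M[:,2]];org=p+.0854*M[:,2]
print('ball expected px',proj(c,org+S@[.024,0,.015]))
h=cv2.cvtColor(im,cv2.COLOR_BGR2HSV).astype(int)[150:260,340:420]
for s,cc,m in blobs((h[...,0]<25)&(h[...,1]>25)&(h[...,1]<130)&(h[...,2]>110),100): print(s,cc+[340,150])
E
```

```text
time_s: 14.57
tool_pos: [0.5089, 0.3081, 0.1903]
tool_rot: [174.0, 0.0, 103.4]
force: [0.6, -0.5, -1.9]
grip_width: 0.0158
grasp_force: 40.0
time_s: 15.48
tool_pos: [0.555, 0.2336, 0.1906]
tool_rot: [174.0, -0.0, 103.5]
force: [-0.1, -0.1, -2.8]
grip_width: 0.0159
grasp_force: 40.0
t 15.4833 tcp [0.555  0.2336 0.1906] tilt -6.0 roll 0.02 yaw 13.51
jar frame (r,side,z): tcp [ 0.0457 -0.2091  0.1906] org [ 0.0546 -0.2091  0.1057] lip [ 0.1028 -0.2091  0.1158] F [-0.1 -0.1 -2.8] grip 0.0159 40.0
org [0.56370284 0.23572578 0.10566915] scale top-view px [0.58871117 0.22965867 0.017     ]
ball expected px (np.float64(362.15470409503985), np.float64(214.4652477131685))
[   3   49   36   36 1006] [360.07654076 216.83001988]
```

Ball still in the pan at px (360,217), against an expected (362,214). Upright the scoop, then lower it.

```bash
python3 -m jog '[[0,0,0,0.01,0,0,0],[0,0,0,0.02,0,0,0],[0,0,0,0.025,0,0,0],[0,0,0,0.025,0,0,0],[0,0,0,0.016,0,0,0],[0,0,0,0.0087,0,0,0],[0,0,0,0,0,0,0],[0,0,0.003,0,0,0,0],[0,0,0.006,0,0,0,0],[0,0,0.009,0,0,0,0],[0,0,0.01,0,0,0,0],[0,0,0.01,0,0,0,0]]' 40
python3 -m jog '[[0,0,0.01,0,0,0,0],[0,0,0.01,0,0,0,0],[0,0,0.01,0,0,0,0],[0,0,0.007,0,0,0,0],[0,0,0.005,0,0,0,0],[0,0,0.003,0,0,0,0],[0,0,0.001,0,0,0,0],[0,0,0,0,0,0,0],[0,0,0,0,0,0,0]]' 40; python3 st.py
```

```text
time_s: 16.53
tool_pos: [0.555, 0.2326, 0.1513]
tool_rot: [-180.0, 0.0, 103.5]
force: [-0.1, -0.1, -1.6]
grip_width: 0.0153
grasp_force: 40.0
time_s: 17.28
tool_pos: [0.5557, 0.2331, 0.1071]
tool_rot: [179.9, -0.0, 103.5]
force: [0.9, -0.4, -1.1]
grip_width: 0.0156
grasp_force: 40.0
t 17.2833 tcp [0.5557 0.2331 0.1071] tilt -0.06 roll 0.0 yaw 13.46
jar frame (r,side,z): tcp [ 0.0462 -0.2098  0.1071] org [ 0.0463 -0.2098  0.0217] lip [ 0.0953 -0.2098  0.0267] F [ 0.9 -0.4 -1.1] grip 0.0156 40.0
```

```bash
python3 -m jog '[[0,0,0.0015,0,0,0,0],[0,0,0.0012,0,0,0,0],[0,0,0.001,0,0,0,0],[0,0,0.0008,0,0,0,0],[0,0,0.0005,0,0,0,0],[0,0,0,0,0,0,0],[0,0,0,0,0,0,0]]' 40; python3 st.py
```

```text
time_s: 17.87
tool_pos: [0.5555, 0.2329, 0.1024]
tool_rot: [180.0, 0.0, 103.5]
force: [-2.3, -0.8, 5.8]
grip_width: 0.0159
grasp_force: 40.0
t 17.8667 tcp [0.5555 0.2329 0.1024] tilt -0.03 roll -0.03 yaw 13.46
jar frame (r,side,z): tcp [ 0.046  -0.2099  0.1024] org [ 0.046 -0.21   0.017] lip [ 0.095 -0.21   0.022] F [-2.3 -0.8  5.8] grip 0.0159 40.0
```

Standing on the scale with about 7 N contact. Ease the grip, open and withdraw.

```bash
python3 -m jog '[[0,0,-0.0004,0,0,0,0],[0,0,0,0,0,0,0],[0,0,0,0,0,0,0]]' 5; python3 -m jog '[[0,0,0,0,0,0,0.03],[0,0,0,0,0,0,0.04],[0,0,0,0,0,0,0.05],[0,0,0,0,0,0,0.05],[0,0,0,0,0,0,0.05],[0,0,0,0,0,0,0.05],[0,0,0,0,0,0,0.05],[0,0,0,0,0,0,0.05],[0,0,0,0,0,0,0.05]]' 5;  python3 -m jog '[[0,0,-0.006,0,0,0,0.05],[0,0,-0.015,0,0,0,0.05],[0,0,-0.025,0,0,0,0.05],[0,0,-0.03,0,0,0,0.05],[0,0,-0.03,0,0,0,0.05],[0,0,-0.02,0,0,0,0.05],[0,0,-0.01,0,0,0,0.05],[0,0,0,0,0,0,0.05],[0,0,0,0,0,0,0.05],[0,0,0,0,0,0,0.05],[0,0,0,0,0,0,0.05]]'
python3 - <<'E'
from h import *
c=env.get_calibration('wrist');im=env.read_camera('wrist');cv2.imwrite('pics/wA.png',im)
u=np.array([.972,.233,0]);o=np.array([.5555,.2329,.017])
print('ball exp',proj(c,o+.025*u+[0,0,.015]),'top',proj(c,o+[0,0,.13]))
b=cv2.imread('pics/wA.png');S=env.read_camera('scene');a=cv2.resize(S[180:280,200:320],(480,400),interpolation=cv2.INTER_CUBIC)
cv2.imwrite('pics/sA.png',np.hstack([a,b[:,250:500]]))
E
```

```text
time_s: 18.12
tool_pos: [0.5556, 0.2329, 0.1024]
tool_rot: [180.0, 0.0, 103.5]
force: [-1.1, -1.3, 5.2]
grip_width: 0.0159
grasp_force: 5.0
time_s: 18.87
tool_pos: [0.5554, 0.2329, 0.102]
tool_rot: [180.0, 0.0, 103.5]
force: [0.1, 0.1, -0.4]
grip_width: 0.0496
grasp_force: 0.0
time_s: 19.78
tool_pos: [0.5546, 0.2323, 0.2361]
tool_rot: [-179.8, 0.0, 103.5]
force: [-0.7, 0.1, -0.2]
grip_width: 0.0502
grasp_force: 0.0
ball exp (np.float64(352.6444435043951), np.float64(173.76287134880775)) top (np.float64(329.6190070256651), np.float64(206.09061966315048))
```

View pics/sA.png

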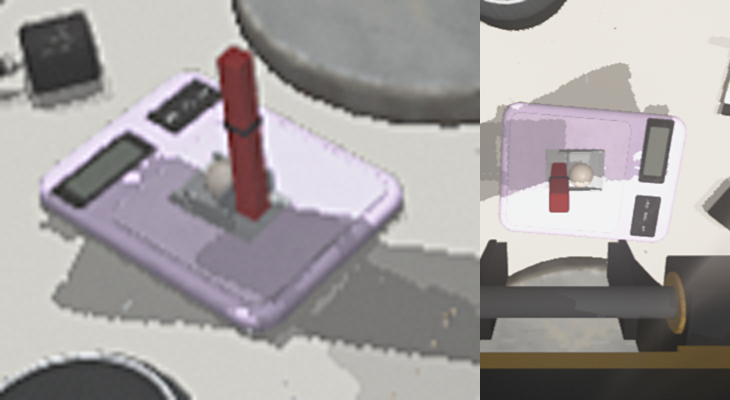

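The scoop stands upright on the scale with the ball in its pan (scene crop (215,178), wrist crop (580,175)), and the gripper is clear. Handing in.

```bash
python3 -c "
from cell import env
print(env.sign_off())"
```

```text
the job is handed in; nothing more can be done
None
```

Handed in at about 20 s: the scoop stands upright on the lavender scale with the white ball in its pan and the gripper clear; the sign-off returned no verdict.

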